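Extend the pot brush and hold it over the rinse pan

ROBOT

A 7-joint arm with a two-finger parallel gripper is mounted at the origin on the work surface. World frame = base frame: x ahead of the robot, y to its left, z up, the work surface at z = 0. Lengths are in m, angles in rad, forces in N, time in s.
With the tool pointing down it reaches from about 0.425 to 0.95 m from the base axis. Payload 4.7 kg.
Tool frame: the origin (TCP) lies midway between the tips of the shut fingers; the grasp point (between the pads) lies 19 mm behind it (pinch_z is the distance from the TCP to the grasp point, in m); z points along the fingers, y is the line along which they close (so a half turn about z gives the same grasp; the last joint's range is limited). The gripper opens to 87 mm and grips with 3 to 60 N. Pads are 19 mm wide; open, the fingers measure 117 mm over their backs; the gripper's body (75 mm by 190 mm) begins 51 mm behind the grasp point.
Start: joints at [-1.319, 0.469, -0.049, 1.532, 0.024, 1.141, -0.082], TCP at [0.187, 0.649, 0.223] pointing down, gripper open.
Joint ranges: [-2.59, 2.59], [-0.33, 1.99], [-1.39, 1.29], [0.1, 2.45], [-1.04, 4.18], [0.21, 1.99], [-2.66, 2.66]. Speed limits (rad/s): [2.57, 2.57, 3.14, 3.14, 3.14, 3.14, 3.14].

INTERFACE

Orientations are given as [roll, pitch, yaw] about the fixed x, y, z axes, in that order (R = Rz(yaw) Ry(pitch) Rx(roll)).
In Python, from station import state, capture, camera_info, close_job, pinch_z gives the robot as it stands. The module is installed in compiled form; this text tells all that it offers.
- The arm moves only by the shell command python3 -m creep 'ROWS' [OPENING] [FORCE]. ROWS is JSON, a list of rows, each an object of numbers: "x", "y", "z": the shift along the tool's x, y, z in cm; "ax", "ay", "az": the turn, a rotation vector about the tool's x, y, z in rad. In form: [{"x": .., "y": .., "z": .., "ax": .., "ay": .., "az": ..}, ...]. A call has 1 to 5 rows; each row is the pose to reach, as a shift and turn from the pose commanded when the call began, along the tool's axes at that moment; what a row does not reach only later rows make up. A row lasts 1/8 s, in which the tool goes at most 62.5 mm and 10.7 degrees, less where a joint would pass 70% of its speed; a pose out of reach is approached as far as the arm can. A call with a gripper value outside its range is refused whole. OPENING is the opening in per cent of the stroke, from 0 (shut) to 100 (fully open), set as the call begins (- or left out, the last holds). The fingers move at their own pace and stop on an object; FORCE is the grip in N (left out, the last holds). Time passes only in rows, so rows that repeat a pose let the fingers close. It gives the time, the measured TCP pose, the force, the opening and the grip force at its end, in the units of the state.
- state(): the state, without advancing time (a new reading comes with each control period).
- capture(name): name is "scene" or "top" or "wrist"; returns the picture (480x640x3 uint8, red, green, blue); there is no depth.
- camera_info(name): a dict with "mtx" (3x3 intrinsics, pixels), "D" ([k1, k2, p1, p2, k3] as OpenCV has them; the pictures are not rectified), "extrinsics" (4x4, takes a point from camera to world coordinates); the wrist camera has in their place "mount" (4x4, takes a point from camera to tool coordinates, whose origin is the TCP and whose axes are the flange's). Camera axes: x right, y up, looking along -z (the intrinsics and any distortion apply to the point x, -y, -z); pixel columns grow to the right and rows downward; lengths in m; the calibration is good to about 2 mm. A picture is of the moment at which its call begins: read the wrist's pose just before it. camera_info takes no time and is no camera call.
- close_job(): hands the job in; it is judged then, once.
The state is a dict: "time_s": time; "q": joint angles; "qd": joint speeds; "joint_efforts": joint torques, N m; "ee_pos": TCP position; "tool_rot": TCP orientation; "wrist_force": force on the tool from outside, world axes, zero at the start; "moment": the same for the moment, N m; "width": finger opening in m; "gripper_force": force on a finger pad.
Only numpy, scipy, OpenCV 4.12 (cv2) and the standard library are available. Lean on these libraries where they do the work, as an engineer would, in place of code of your own. Each camera call takes 0.05 s, during which the arm holds its last target. There are 200 camera calls.

TASK

Take the telescoping pot brush with the green grip: squeeze the orange button on its grip to unlock it and pull the grip straight up, past the first stop to the second (last) one, while the brush head still stands in its stand. Then lift the extended brush out and hold it upright over the middle of the steel pan, the head hanging a few centimetres above the rim and touching nothing, and finish there still holding it, ready for rinsing. Leave the blue brush, bottle, jar, cup and bowl where they are.

Things in the scene. Friction and masses are not known exactly. Their poses are not given: they have to be found in the camera images.
- brush: telescoping pot brush with green grip, about 0.3 kg, standing loose and upright in a shallow cup. Origin: centre of the underside of the brush head; z runs up along the brush. Head: white, 41 mm diameter, 40 mm high; outer steel tube 23 mm diameter (green collar 27 mm at its top) up to 125 mm; the grip is above that. Total length 181 mm closed, 261 mm extended
- brush_grip (a point): centre of the green grip, 154 mm above the underside of the head when closed, 234 mm when extended. The grip is a block 34 mm along x, 28 mm along y, 55 mm high (27 mm above and below this point), z up the brush; 33 mm thick across y at the button, 28 mm when squeezed. Fingers closing along y, one on each y face and centred here, squeeze the button flush
- brush_ext (a joint): how far the grip is drawn out of the green brush's outer tube, m: 0 closed, 0.040 first stop, 0.080 second stop, the end of travel. With the button up a pin locks it at 0 and at each stop; with the button kept pressed the grip slides freely past the first stop (friction under 1 N) and the outer part (2.0 to 3.1 N) stays down by its weight
- brush_button (a joint): travel of the orange button of the green brush, m: 0 up, 0.005 flush with the grip's face; the lock is off from 0.003. Spring, about 4.5 N at flush
- stand_in (a point): centre of the floor of the stand that holds the green brush, 6 mm above the counter: fixed white cup of inner diameter 44 mm, outer 53 mm, rim 42 mm above the counter, on a grey disc of 92 mm diameter. The brush starts standing on this point
- brush2_grip (a point): centre of the grip of another, like brush with a blue grip, in a stand like the first; its top is about 187 mm above the counter. Not to be moved
- pan: fixed rectangular steel pan, 265 mm along its x, 162 mm along its y (flange 285 by 178 mm), 40 mm high. Origin: centre of its underside, on the counter
- pan_rim (a point): centre of the pan's mouth, at rim height, 40 mm above the counter
- sauce: yellow squeeze bottle, 56 mm diameter, 160 mm high, bystander; origin under its centre
- relish: amber jar with black lid, 66 mm diameter, 110 mm high, bystander; origin under its centre
- delicup: clear plastic cup, 84 mm diameter, 70 mm high, bystander; origin under its centre
- seedbowl: small steel bowl, 100 mm diameter, 45 mm high, bystander; origin under its centre
- brush_button_face (a point): middle of the outer face of the orange button on the +y face of the green grip, at the height of the grip's centre; 12 mm wide, 26 mm high, standing 5 mm proud; it is pressed along the grip's -y. An orange stripe on top of the grip points to the button
Mind the look-alikes: they are no part of the job. What is shaped like the brush but pink or red is not meant. Leave any turquoise look-alike of the part that bears stand_in alone.

How it is judged:
By the outcome, as a careful person would: the job done as asked, in the order asked, and still so for the second after the job is handed in, while the arm keeps its last pose, push and grip.
It also fails if it takes over 42 s, if anything falls off the work surface, if the arm or the gripper's body presses on something with over 40 N, if the wrist force passes 120 N, or if a joint passes its speed limit or range.

## Working session

There is one attempt and no reset: what is moved stays moved. The work goes in short steps, Python scripts to look and compute and a shell command to move; the robot and the scene stay as the last step left them, time stands still between calls to the robot, and variables do not carry over. Pictures are saved under pics/ and viewed, at most 10 in all, crops included, and the job is handed in when it is done.

```bash
mkdir -p pics; cat > h.py <<'E'
import numpy as np,cv2
from station import *
def ray(name,u,v,T=None):
    c=camera_info(name);E=np.array(c["extrinsics"]) if T is None else T
    p=cv2.undistortPoints(np.array([[[u,v]]],float),np.array(c["mtx"]),np.array(c["D"]))[0,0]
    return E[:3,3],E[:3,:3]@np.array([p[0],-p[1],-1])
def at(name,u,v,z,T=None):
    o,d=ray(name,u,v,T);return o+d*(z-o[2])/d[2]
def proj(name,P,T=None):
    c=camera_info(name);E=np.array(c["extrinsics"]) if T is None else T
    p=E[:3,:3].T@(np.array(P,float)-E[:3,3]);p=p*[1,-1,-1]
    return cv2.projectPoints(p[None],np.zeros(3),np.zeros(3),np.array(c["mtx"]),np.array(c["D"]))[0].ravel()
def save(name,f):
    im=capture(name);cv2.imwrite("pics/"+f,im[:,:,::-1]);return im
E
python3 - <<'E'
from h import *
save("scene","s0.png");save("top","t0.png")
s=state();print(s["time_s"],s["ee_pos"],s["tool_rot"],s["width"],pinch_z)
for n in("scene","top"):print(np.round(camera_info(n)["extrinsics"],3).tolist())
E
```

```text
0.1 [0.18691559 0.64802343 0.22158369] [-3.13977704e+00  6.30161939e-05  2.86080509e+00] 0.08713705745523717 0.0187
[[-0.847, -0.391, 0.361, 1.149], [0.532, -0.624, 0.573, 0.841], [0.001, 0.677, 0.736, 1.211], [0.0, 0.0, 0.0, 1.0]]
[[0.025, 0.997, -0.074, 0.521], [-1.0, 0.026, 0.005, 0.009], [0.007, 0.074, 0.997, 1.342], [0.0, 0.0, 0.0, 1.0]]
```

View pics/s0.png

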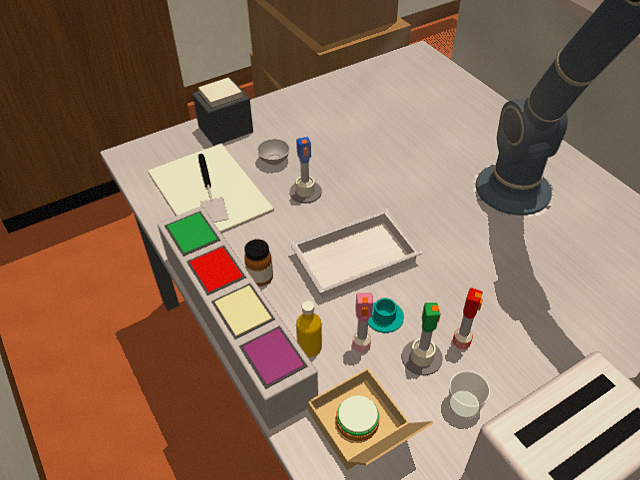

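View pics/t0.png

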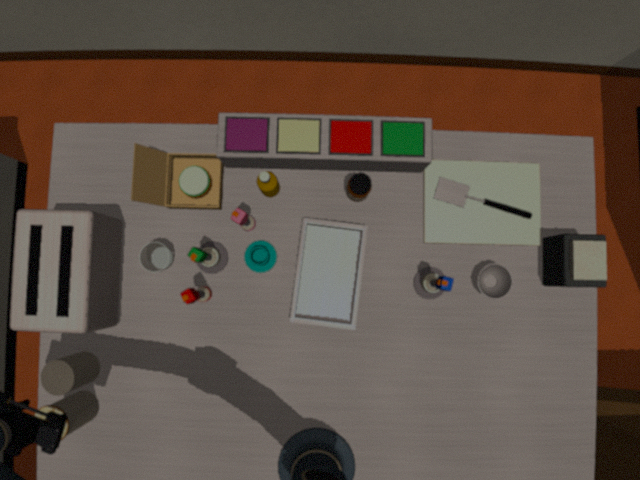

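Scene: the green brush is at about (427,335), the pan at (355,252), with pink and red look-alikes beside it. Top: green grip at about (197,255), its stand at (207,257), pan at (330,272). Next I'll enlarge the brush area.

```bash
python3 - <<'E'
import cv2,numpy as np
a=cv2.imread("pics/t0.png")[215:305,150:270];b=cv2.imread("pics/s0.png")[285:385,380:500]
c=np.hstack([cv2.resize(a,(400,300),interpolation=cv2.INTER_CUBIC),cv2.resize(b,(360,300),interpolation=cv2.INTER_CUBIC)])
cv2.imwrite("pics/c0.png",c)
E
```

```text
(no output)
```

View pics/c0.png

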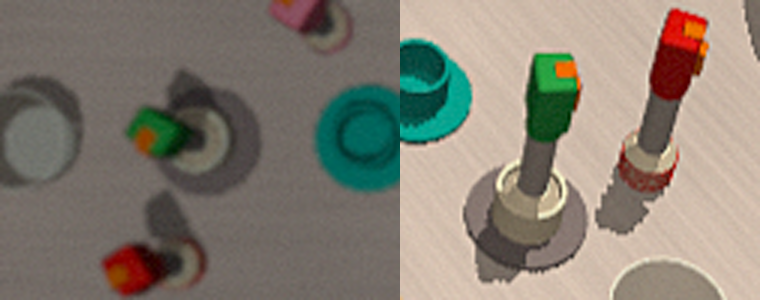

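The crop shows the stripe on the green grip pointing left and down in the top image, which is +y and somewhat -x. The disc centre is at about (213.6,257) and the grip top at about (196,255) in top pixels.

```bash
python3 - <<'E'
from h import *
r=lambda a:np.round(a,4)
print("disc",r(at("top",213.3,257,0.004)),"griptop",r(at("top",196.5,254.7,0.187)))
print("stripe",r(at("top",193.8,257,0.187)))
# scene: crop scale 3, offset 380,285
print("disc s",r(at("scene",380+(525-400)/3,285+213/3,0.004)),"top s",r(at("scene",380+(555-400)/3,285+65/3,0.187)),"stripe s",r(at("scene",380+(566-400)/3,285+69/3,0.187)))
print("redtop",r(at("top",190,296,0.187)),"pink",r(at("top",239,215,0.187)),"pinkbase",at("top",250,222,0.03),"red base",at("top",205,293,.03))
print("pan corners",[r(at("top",*p,0.04))[:2] for p in((303,218),(368,223),(357,329),(290,322))])
print("pan s",[r(at("scene",*p,0.04))[:2] for p in((292,247),(386,214),(420,255),(318,290))])
print("sauce",r(at("top",265,176,.16)),"cup",r(at("top",157,256,.07)))
print(r(np.array(camera_info("wrist")["mount"])).tolist())
E
```

```text
disc [0.5694 0.303  0.004 ] griptop [0.5673 0.304  0.187 ]
stripe [0.5615 0.3103 0.187 ]
disc s [0.5708 0.3051 0.004 ] top s [0.569  0.3039 0.187 ] stripe s [0.5648 0.3106 0.187 ]
redtop [0.4673 0.3157 0.187 ] pink [0.6665 0.2043 0.187 ] pinkbase [0.66755217 0.19965778 0.03      ] red base [0.46941857 0.31624335 0.03      ]
pan corners [array([0.6811, 0.0536]), array([ 0.6721, -0.1244]), array([ 0.384 , -0.1002]), array([0.3983, 0.0808])]
pan s [array([ 0.6691, -0.11  ]), array([ 0.3976, -0.0801]), array([0.4102, 0.0843]), array([0.6851, 0.0435])]
sauce [0.7698 0.1476 0.16  ] cup [0.5656 0.4406 0.07  ]
[[-0.0004, 0.9707, 0.2402, 0.0657], [1.0, 0.0001, 0.0011, -0.0002], [0.001, 0.2402, -0.9707, -0.1609], [0.0, 0.0, 0.0, 1.0]]
```

```bash
cat >> h.py <<'E'
from scipy.spatial.transform import Rotation as Ro
def pose():
    s=state();return np.array(s["ee_pos"]),Ro.from_euler("xyz",s["tool_rot"])
def go(x,y,z,yaw=None):
    "tool-frame shift (cm) and turn (rad) to TCP x,y,z, tool straight down at yaw deg"
    p,R=pose();d=R.inv().apply(np.array([x,y,z])-p)*100
    a=(R.inv()*Ro.from_euler("xyz",[180,0,yaw],degrees=True)).as_rotvec() if yaw is not None else 0
    print("shift cm",np.round(d,2),"turn",np.round(a,3))
def wristT():
    p,R=pose();T=np.eye(4);T[:3,:3]=R.as_matrix();T[:3,3]=p;return T@np.array(camera_info("wrist")["mount"])
E
python3 - <<'E'
from h import *
go(.30,.45,.33,100);go(.569,.304,.26,37)
E
```

```text
shift cm [-16.35 -15.91 -10.81] turn [-2.000e-03  1.000e-03  1.115e+00]
shift cm [-46.25 -22.47  -3.8 ] turn [-1.000e-03  2.000e-03  2.215e+00]
```

```bash
python3 -m creep '[{"z":-5},{"x":-5,"y":-5,"z":-10.8,"az":0.15},{"x":-10,"y":-10,"z":-10.8,"az":0.3},{"x":-16,"y":-16,"z":-10.8,"az":0.5},{"x":-16.4,"y":-15.9,"z":-10.8,"az":0.7}]' 100 && python3 -c "
from h import *
go(.569,.304,.26,37)"
```

```text
schema error: expected keys x, y, z, ax, ay, az
```

```bash
python3 -m creep '[{"x":0,"y":0,"z":-5,"ax":0,"ay":0,"az":0},{"x":-5,"y":-5,"z":-10.8,"ax":0,"ay":0,"az":0.15},{"x":-10,"y":-10,"z":-10.8,"ax":0,"ay":0,"az":0.3},{"x":-16,"y":-16,"z":-10.8,"ax":0,"ay":0,"az":0.5},{"x":-16.4,"y":-15.9,"z":-10.8,"ax":0,"ay":0,"az":0.7}]' 100 && python3 -c "
from h import *
go(.569,.304,.26,37)"
```

```text
time_s: 0.72
ee_pos: [0.3014, 0.448, 0.3306]
tool_rot: [-3.142, -0.0, 2.179]
wrist_force: [0.3, -0.3, 0.3]
width: 0.0869
gripper_force: 0.0
shift cm [-27.11  13.73   7.06] turn [-0.     0.     1.533]
```

```bash
python3 -m creep '[{"x":-5,"y":2.6,"z":0,"ax":0,"ay":0,"az":0.18},{"x":-10,"y":5.2,"z":1,"ax":0,"ay":0,"az":0.36},{"x":-15,"y":7.7,"z":3,"ax":0,"ay":0,"az":0.54},{"x":-20,"y":10.3,"z":5,"ax":0,"ay":0,"az":0.72},{"x":-25,"y":12.8,"z":6,"ax":0,"ay":0,"az":0.9}]' && python3 -c "
from h import *
go(.569,.304,.26,37)"
```

```text
time_s: 1.35
ee_pos: [0.55, 0.3189, 0.2689]
tool_rot: [-3.14, 0.002, 1.28]
wrist_force: [0.6, 0.6, -0.5]
width: 0.0869
gripper_force: 0.0
shift cm [-0.88  2.25  0.89] turn [-0.001  0.002  0.634]
```

```bash
python3 -m creep '[{"x":-0.9,"y":2.3,"z":0.9,"ax":0,"ay":0,"az":0.18},{"x":-0.9,"y":2.3,"z":0.9,"ax":0,"ay":0,"az":0.36},{"x":-0.9,"y":2.3,"z":0.9,"ax":0,"ay":0,"az":0.54},{"x":-0.9,"y":2.3,"z":0.9,"ax":0,"ay":0,"az":0.634},{"x":-0.9,"y":2.3,"z":0.9,"ax":0,"ay":0,"az":0.634}]' && python3 -c "
from h import *
print(state()['q'])
T=wristT();save('wrist','w0.png');np.save('w0.npy',T)
print(proj('wrist',[.569,.304,.187],T))"
```

```text
time_s: 1.98
ee_pos: [0.5685, 0.3049, 0.261]
tool_rot: [3.142, 0.001, 0.653]
wrist_force: [-0.3, 0.2, -0.3]
width: 0.087
gripper_force: 0.0
[-0.94150751  0.42205946  0.540944    1.5869279  -0.22824788  1.1973083
 -1.27313062]
[318.62956834 252.33872153]
```

View pics/w0.png

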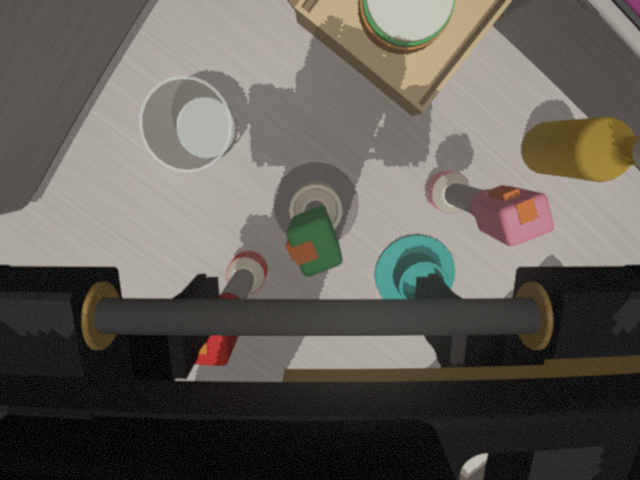

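The wrist picture shows the green grip at about (315,245) with its orange stripe at (301,251), slightly left and down. The red brush is at (220,340) and the pink one at (510,215). I'll enlarge the grip.

```bash
python3 -c "
import cv2
a=cv2.imread('pics/w0.png')[190:290,265:365];cv2.imwrite('pics/w0c.png',cv2.resize(cv2.convertScaleAbs(a,alpha=1.6),(600,600),interpolation=cv2.INTER_CUBIC))"
```

```text
(no output)
```

View pics/w0c.png

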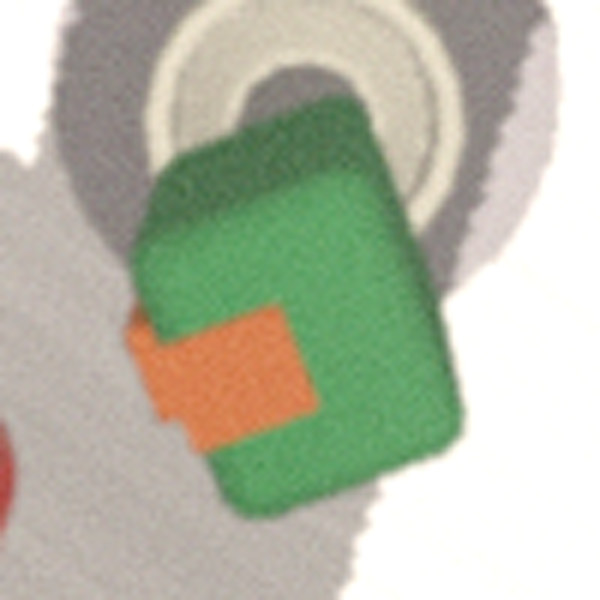

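```bash
python3 -c "
from h import *
T=np.load('w0.npy')
f=lambda u,v,z=.187:at('wrist',265+u/6,190+v/6,z,T)
print('c',f(302,345),'disc',f(305,110,.042))
for a,b in (((462,440),(250,518)),((280,305),(160,345)),((318,408),(205,455)),((385,170),(145,245))):
    d=f(*b)-f(*a);print(np.degrees(np.arctan2(d[1],d[0])),np.linalg.norm(d))
for a,b in (((140,250),(230,510)),((390,180),(463,420)),):
    d=f(*b)-f(*a);print('x',np.degrees(np.arctan2(d[1],d[0])),np.linalg.norm(d))
"
```

```text
c [0.570232  0.3075242 0.187    ] disc [0.57139221 0.30835202 0.042     ]
148.53791290003505 0.02384909802785424
146.316060759076 0.013154061725436646
150.82868123061786 0.012904646239226622
145.03322898971393 0.025748035726496254
x -124.83904864991963 0.029480645480992194
x -125.50536535112992 0.026649227867697495
```

```bash
python3 -c "
from h import *
go(.570,.3065,.141,56.5)"
```

```text
shift cm [ 0.22 -0.03 12.01] turn [-0.     0.001 -0.332]
```

```bash
python3 -m creep '[{"x":0.2,"y":0,"z":0,"ax":0,"ay":0,"az":-0.17},{"x":0.2,"y":0,"z":0,"ax":0,"ay":0,"az":-0.332},{"x":0.2,"y":0,"z":3,"ax":0,"ay":0,"az":-0.332},{"x":0.2,"y":0,"z":4,"ax":0,"ay":0,"az":-0.332},{"x":0.2,"y":0,"z":4,"ax":0,"ay":0,"az":-0.332}]' 75 && python3 -c "
from h import *
go(.570,.3065,.141,56.5)
T=wristT();save('wrist','w1.png');np.save('w1.npy',T)
im=cv2.imread('pics/w1.png');cv2.imwrite('pics/w1c.png',cv2.resize(im[150:390,200:440],(600,600),interpolation=cv2.INTER_CUBIC))"
```

```text
time_s: 2.65
ee_pos: [0.5701, 0.306, 0.2209]
tool_rot: [-3.141, 0.002, 0.984]
wrist_force: [0.0, 0.9, 0.6]
width: 0.0655
gripper_force: 0.0
shift cm [ 0.05 -0.03  7.99] turn [-0.001  0.002 -0.002]
```

View pics/w1c.png

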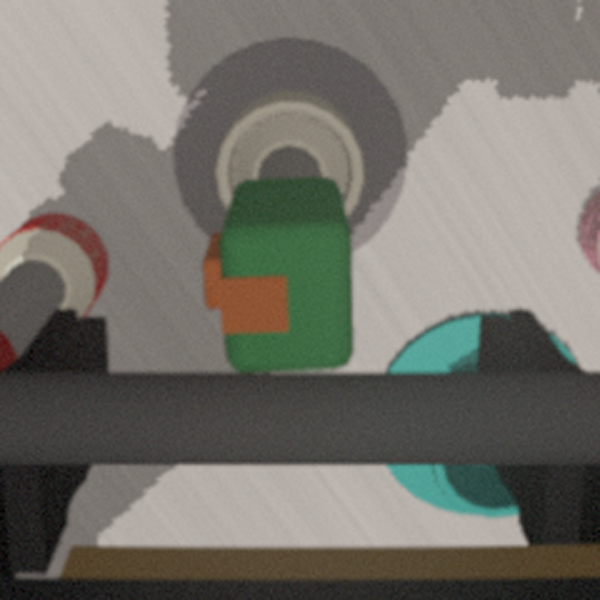

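The grip is now nearly square to the fingers, about 2° off, and its top is centred at crop (287,297).

```bash
python3 -c "
from h import *
T=np.load('w1.npy')
c=at('wrist',200+287/2.5,150+297/2.5,.187,T);print(c,'stand',at('wrist',200+290/2.5,150+170/2.5,.042,T))
w=[at('wrist',200+u/2.5,150+v/2.5,.187,T) for u,v in((225,297),(351,297),(287,225),(287,367))];print('w,l',np.linalg.norm(w[0]-w[1]),np.linalg.norm(w[2]-w[3]))
go(c[0],c[1],.141,58)"
```

```text
[0.57003084 0.30848962 0.187     ] stand [0.57028128 0.30837985 0.042     ]
w,l 0.02634320121020127 0.031155961681697934
shift cm [ 0.16 -0.18  8.08] turn [ 0.    -0.    -0.028]
```

```bash
python3 -m creep '[{"x":0.1,"y":-0.13,"z":2,"ax":0,"ay":0,"az":-0.03},{"x":0.1,"y":-0.13,"z":4,"ax":0,"ay":0,"az":-0.03},{"x":0.1,"y":-0.13,"z":6,"ax":0,"ay":0,"az":-0.03},{"x":0.1,"y":-0.13,"z":8,"ax":0,"ay":0,"az":-0.03},{"x":0.1,"y":-0.13,"z":8,"ax":0,"ay":0,"az":-0.03}]' && python3 -m creep '[{"x":0,"y":0,"z":0,"ax":0,"ay":0,"az":0},{"x":0,"y":0,"z":0,"ax":0,"ay":0,"az":0},{"x":0,"y":0,"z":0,"ax":0,"ay":0,"az":0},{"x":0,"y":0,"z":0,"ax":0,"ay":0,"az":0},{"x":0,"y":0,"z":0,"ax":0,"ay":0,"az":0}]' 20 20
```

```text
time_s: 3.32
ee_pos: [0.5689, 0.3072, 0.1397]
tool_rot: [-3.14, 0.003, 1.014]
wrist_force: [0.1, -0.1, 0.1]
width: 0.0652
gripper_force: 0.0
time_s: 3.95
ee_pos: [0.57, 0.3078, 0.1417]
tool_rot: [3.142, -0.0, 1.014]
wrist_force: [-0.6, -0.2, 1.2]
width: 0.0279
gripper_force: 20.0
```

```bash
python3 -m creep '[{"x":0,"y":0,"z":-0.6,"ax":0,"ay":0,"az":0},{"x":0,"y":0,"z":-1.5,"ax":0,"ay":0,"az":0},{"x":0,"y":0,"z":-2.4,"ax":0,"ay":0,"az":0},{"x":0,"y":0,"z":-3.3,"ax":0,"ay":0,"az":0},{"x":0,"y":0,"z":-4.2,"ax":0,"ay":0,"az":0}]' && python3 -m creep '[{"x":0,"y":0,"z":-0.9,"ax":0,"ay":0,"az":0},{"x":0,"y":0,"z":-1.8,"ax":0,"ay":0,"az":0},{"x":0,"y":0,"z":-2.6,"ax":0,"ay":0,"az":0},{"x":0,"y":0,"z":-3.2,"ax":0,"ay":0,"az":0},{"x":0,"y":0,"z":-3.2,"ax":0,"ay":0,"az":0}]' && python3 -c "
from h import *
save('scene','s1.png');save('top','t1.png')
im=cv2.imread('pics/s1.png');cv2.imwrite('pics/s1c.png',cv2.resize(im[240:400,340:540],(750,600),interpolation=cv2.INTER_CUBIC))
go(.57,.3078,.221)"
```

```text
time_s: 4.58
ee_pos: [0.5698, 0.3077, 0.1843]
tool_rot: [-3.141, -0.0, 1.014]
wrist_force: [-0.0, 0.2, -1.1]
width: 0.0279
gripper_force: 20.0
time_s: 5.2
ee_pos: [0.57, 0.3077, 0.2161]
tool_rot: [-3.142, -0.0, 1.014]
wrist_force: [-0.8, -0.3, 0.2]
width: 0.028
gripper_force: 20.0
shift cm [ 0.01  0.   -0.55] turn 0
```

View pics/s1c.png

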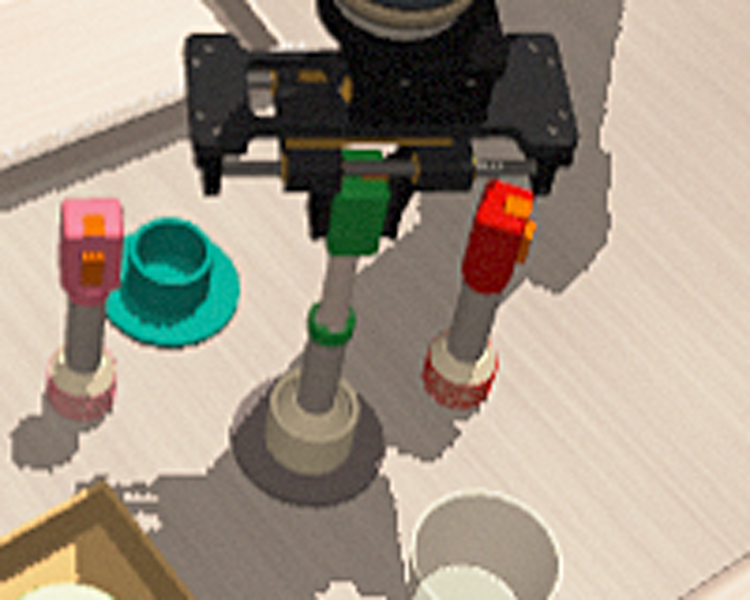

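The brush is drawn out, with the green collar and inner tube visible, and the head is still in its cup. I'll finish the last few millimetres gently.

```bash
python3 -m creep '[{"x":0,"y":0,"z":-0.2,"ax":0,"ay":0,"az":0},{"x":0,"y":0,"z":-0.4,"ax":0,"ay":0,"az":0},{"x":0,"y":0,"z":-0.5,"ax":0,"ay":0,"az":0},{"x":0,"y":0,"z":-0.5,"ax":0,"ay":0,"az":0}]' && python3 -m creep '[{"x":0,"y":0,"z":-0.1,"ax":0,"ay":0,"az":0},{"x":0,"y":0,"z":-0.2,"ax":0,"ay":0,"az":0},{"x":0,"y":0,"z":-0.2,"ax":0,"ay":0,"az":0}]' && python3 -m creep '[{"x":0,"y":0,"z":-0.2,"ax":0,"ay":0,"az":0},{"x":0,"y":0,"z":-0.4,"ax":0,"ay":0,"az":0},{"x":0,"y":0,"z":-0.4,"ax":0,"ay":0,"az":0}]'
```

```text
time_s: 5.8
ee_pos: [0.5699, 0.3077, 0.2207]
tool_rot: [-3.141, -0.0, 1.014]
wrist_force: [-0.7, 0.6, 0.3]
width: 0.0278
gripper_force: 20.0
time_s: 6.18
ee_pos: [0.5699, 0.3076, 0.2223]
tool_rot: [-3.142, 0.0, 1.014]
wrist_force: [-0.8, 0.0, -2.9]
width: 0.028
gripper_force: 20.0
time_s: 6.55
ee_pos: [0.5701, 0.3077, 0.2268]
tool_rot: [3.141, -0.0, 1.014]
wrist_force: [0.3, -0.3, -2.4]
width: 0.028
gripper_force: 20.0
```

```bash
python3 -m creep '[{"x":0,"y":0,"z":-0.8,"ax":0,"ay":0,"az":0},{"x":0,"y":0,"z":-2.3,"ax":0,"ay":0,"az":0},{"x":0,"y":0,"z":-4.2,"ax":0,"ay":0,"az":0},{"x":0,"y":0,"z":-6.2,"ax":0,"ay":0,"az":0},{"x":0,"y":0,"z":-8,"ax":0,"ay":0,"az":0}]' && python3 -c "
from h import *
go(.538,-.017,.31,58.1)"
```

```text
time_s: 7.18
ee_pos: [0.5703, 0.3077, 0.3088]
tool_rot: [3.141, -0.002, 1.014]
wrist_force: [0.5, -0.1, -2.7]
width: 0.0281
gripper_force: 20.0
shift cm [-29.27  14.43  -0.16] turn [ 0.001 -0.002 -0.   ]
```

```bash
python3 -m creep '[{"x":-1.3,"y":0.6,"z":0,"ax":0,"ay":0,"az":0},{"x":-4,"y":2,"z":0,"ax":0,"ay":0,"az":0},{"x":-7.5,"y":3.7,"z":0,"ax":0,"ay":0,"az":0},{"x":-11,"y":5.4,"z":0,"ax":0,"ay":0,"az":0},{"x":-14.5,"y":7.1,"z":0,"ax":0,"ay":0,"az":0}]' && python3 -m creep '[{"x":-3.5,"y":1.7,"z":0,"ax":0,"ay":0,"az":0},{"x":-7,"y":3.5,"z":0,"ax":0,"ay":0,"az":0},{"x":-10.5,"y":5.2,"z":0,"ax":0,"ay":0,"az":0},{"x":-13,"y":6.5,"z":0,"ax":0,"ay":0,"az":0},{"x":-14.3,"y":7.1,"z":0,"ax":0,"ay":0,"az":0}]' && python3 -c "
from h import *
go(.538,-.017,.296,58.1)"
```

```text
time_s: 7.8
ee_pos: [0.5526, 0.1443, 0.3059]
tool_rot: [-3.141, 0.001, 1.013]
wrist_force: [0.5, 0.5, -2.8]
width: 0.0279
gripper_force: 20.0
time_s: 8.43
ee_pos: [0.537, -0.0147, 0.3062]
tool_rot: [-3.141, 0.001, 1.01]
wrist_force: [0.8, 0.1, -3.1]
width: 0.028
gripper_force: 20.0
shift cm [-0.14  0.21  1.02] turn [-0.001  0.001 -0.004]
```

```bash
python3 -m creep '[{"x":-0.1,"y":0.2,"z":0.4,"ax":0,"ay":0,"az":0},{"x":-0.1,"y":0.2,"z":0.9,"ax":0,"ay":0,"az":0},{"x":-0.1,"y":0.2,"z":1.0,"ax":0,"ay":0,"az":0},{"x":-0.1,"y":0.2,"z":1.0,"ax":0,"ay":0,"az":0},{"x":-0.1,"y":0.2,"z":1.0,"ax":0,"ay":0,"az":0}]' && python3 -c "
from h import *
p=state()['ee_pos'];print(p)
a=save('scene','s2.png')
print('expect head bottom',proj('scene',[p[0],p[1],p[2]-.2157]),'collar',proj('scene',[p[0],p[1],p[2]-.2157+.125]))
b=cv2.imread('pics/s2.png')[60:390,250:510];cv2.imwrite('pics/s2c.png',cv2.resize(b,None,fx=1.8,fy=1.8,interpolation=cv2.INTER_CUBIC))"
```

```text
time_s: 9.05
ee_pos: [0.5395, -0.0133, 0.2966]
tool_rot: [3.142, -0.0, 1.015]
wrist_force: [0.4, -0.1, -3.5]
width: 0.0281
gripper_force: 20.0
[ 0.53952869 -0.01331031  0.29656912]
expect head bottom [356.07274596 239.84504014] collar [357.68283952 203.37457983]
```

View pics/s2c.png

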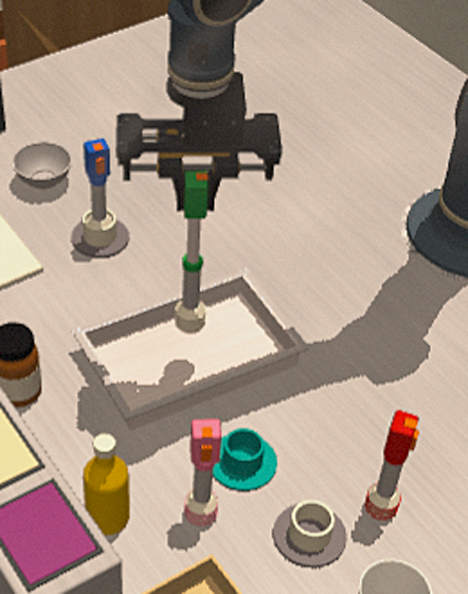

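The stand is empty and the brush is fully extended. It hangs upright with its head about 4 cm above the middle of the pan, at crop (190,320), and the predicted head position matches to within 1 px. The neighbouring items look unmoved.

```bash
python3 -c "
from station import *
print(close_job())"
```

```text
the job is handed in; nothing more can be done
None
```

The green brush was drawn out to its second stop while its head stood in the stand, then lifted out; the arm now holds it upright with the head about 4 cm above the rim over the middle of the pan, and the job was handed in after about 9 s of robot time.

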